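# Press the loose tiles home in the trivet

## Task

The wooden trivet has two empty pockets and one tile standing proud. Put the two spare tiles from the worktop, right side up, into the empty pockets and press all three loose tiles down until every one of the six tiles sits level and fully home, flush with the wood. Leave the tiles that are already seated in place, and do not knock the tin, the candle jar or the cork coaster about.

Things in the scene. Friction and masses are not known exactly. Their poses are not given: they have to be found in the camera images.
- trivet: wooden tiled trivet board, 152 (x) by 220 (y) by 16 mm high, fixed to the worktop; origin at the centre of its underside, z up. Its top has six square pockets, 61 mm wide, 12 mm deep, with 2.5 mm bevelled mouths, centred at x = -34 or +34 mm and y = -68, 0 or +68 mm in its frame. Three hold seated tiles, one a tile standing proud, two are empty; which is which changes.
- trivet_floor (a point): centre of the trivet at the level of the pockets' floors, 4 mm above the worktop. In each pocket without a seated tile, two dark rubber strips, 12 mm wide and 46 mm long along the trivet's y, stand 5.5 to 7 mm above the floor, centred 17 mm to either side of the pocket's centre along the trivet's x. A tile set there rests on them, up to 7 mm proud, its lower 5 mm in the pocket.
- trivet_top (a point): centre of the trivet's top face, 16 mm above the worktop; a tile that is home lies on its pocket's floor with its top level with this. A tile's weight does not sink the rubber strips: each slides straight down under about 5 N and stays down (10 N at the tile's middle, some more to be sure). Pressed off-centre, a tile goes down on one side only and stays tilted.
- tile_a: terracotta tile like the other five, 56 x 56 x 12 mm, with a pattern of two rings on top; origin at the centre of its underside, z up, x and y along its sides. It starts fully seated centred in one of the six pockets (any one), its top flush with the trivet, and stays there.
- tile_b: terracotta tile like the other five, 56 x 56 x 12 mm, with a pattern of two rings on top; origin at the centre of its underside, z up, x and y along its sides. It starts fully seated centred in one of the six pockets (any one), its top flush with the trivet, and stays there.
- tile_c: terracotta tile like the other five, 56 x 56 x 12 mm, with a pattern of two rings on top; origin at the centre of its underside, z up, x and y along its sides. It starts fully seated centred in one of the six pockets (any one), its top flush with the trivet, and stays there.
- tile_d: terracotta tile like the other five, 56 x 56 x 12 mm, with a pattern of two rings on top; origin at the centre of its underside, z up, x and y along its sides. It starts centred in one of the six pockets (any one) but stands 7 mm proud on its strips.
- tile_e: terracotta tile like the other five, 56 x 56 x 12 mm, with a pattern of two rings on top; origin at the centre of its underside, z up, x and y along its sides. A spare, lying flat on the worktop (1 mm lower here) on the right, turned any way, with the tin close to one of its sides (gap 14 to 25 mm); the two neighbouring sides are free for the fingers.
- tile_f: terracotta tile like the other five, 56 x 56 x 12 mm, with a pattern of two rings on top; origin at the centre of its underside, z up, x and y along its sides. A spare, lying flat on the worktop on the robot's left, turned any way, with the candle jar close to one of its sides (gap 14 to 22 mm); the two neighbouring sides are free for the fingers.
- tin: closed food tin, upright, 75 mm across, 58 mm high, close to tile_e; origin at the centre of its underside. Bystander.
- jar: glass jar with a white candle, upright, 62 mm across, 59 mm high, close to tile_f; origin at the centre of its underside. Bystander.
- coaster: round cork coaster, 92 mm across, 8 mm thick, flat on the worktop beyond the trivet on the left; origin at the centre of its underside. Bystander; it fits no pocket.

How it is judged (in metres and radians):
At the end, for the whole second after the job is handed in: All six tiles lie in the trivet's pockets, right side up, each tile's underside (centre) less than 2 mm above the pocket's floor, tilted less than 2 degrees (0.035 rad), and at rest (slower than 2 cm/s) (z of each of tile_a, tile_b, tile_c, tile_d, tile_e, tile_f in the frame of trivet below 0.006 m and angle between each of tile_a, tile_b, tile_c, tile_d, tile_e, tile_f's own z axis and vertical below 0.035 rad and linear speed of each of tile_a, tile_b, tile_c, tile_d, tile_e, tile_f below 0.02 m/s and x of tile_a in the frame of trivet between -0.07 and 0.07 m and y of tile_a in the frame of trivet between -0.105 and 0.105 m and x of tile_b in the frame of trivet between -0.07 and 0.07 m and y of tile_b in the frame of trivet between -0.105 and 0.105 m and x of tile_c in the frame of trivet between -0.07 and 0.07 m and y of tile_c in the frame of trivet between -0.105 and 0.105 m and x of tile_d in the frame of trivet between -0.07 and 0.07 m and y of tile_d in the frame of trivet between -0.105 and 0.105 m and x of tile_e in the frame of trivet between -0.07 and 0.07 m and y of tile_e in the frame of trivet between -0.105 and 0.105 m and x of tile_f in the frame of trivet between -0.07 and 0.07 m and y of tile_f in the frame of trivet between -0.105 and 0.105 m); the robot touches nothing.
It fails at once if the tin is pushed more than 3 cm or tipped (distance of tin from where it was at the start of the episode above 0.03 m or angle between tin's own z axis and vertical above 0.4 rad).
It fails at once if the candle jar is pushed more than 3 cm or tipped (distance of jar from where it was at the start of the episode above 0.03 m or angle between jar's own z axis and vertical above 0.4 rad).
It fails at once if the cork coaster is pushed more than 3 cm or tipped (distance of coaster from where it was at the start of the episode above 0.03 m or angle between coaster's own z axis and vertical above 0.4 rad).
It fails at once if a tile that was already seated is shifted more than 12 mm (taken out of its pocket) (distance of any of tile_a, tile_b, tile_c from where it was at the start of the episode above 0.012 m).
It also fails if it takes over 64 s, if anything falls off the work surface, if the arm or the gripper's body presses on something with over 40 N, if the wrist force passes 120 N, or if a joint passes its speed limit or range.

## Robot

A 6-joint arm with a two-finger parallel gripper is mounted at the origin on a cart in front of the work surface, level with it; the furniture and walls round the work are solid. World frame = base frame: x ahead of the robot, y to its left, z up, the work surface at z = 0. Lengths are in mm, angles in rad, forces in N, time in s.
With the tool pointing down it reaches from about 275 to 825 mm from the base axis. Payload 5.2 kg.
Tool frame: the origin (TCP) lies at the very end of the fingers, on their centre line; the grasp point (between the pads) lies 19 mm behind it; z points along the fingers, y is the line along which they close (so a half turn about z gives the same grasp; the last joint's range is limited). The gripper opens to 93 mm and grips with 3 to 60 N. Pads are 15 mm wide; open, the fingers measure 128 mm over their backs; the gripper's body (75 mm by 188 mm) begins 65 mm behind the grasp point.
Start: joints at [-1.445, 0.259, 1.535, -0, 1.348, -0.203], TCP at [177.62, -520.534, 218.653] pointing down, gripper open.
Joint ranges: [-3.14, 3.14], [-0.91, 2.08], [0.19, 2.58], [-1.22, 4.36], [0.22, 2.71], [-3.12, 3.12]. Speed limits (rad/s): [2.57, 2.57, 3.14, 3.14, 3.14, 3.14].

## Interface

Orientations are given as [roll, pitch, yaw] about the fixed x, y, z axes, in that order (R = Rz(yaw) Ry(pitch) Rx(roll)).
In Python, from bench import robot gives the robot as it stands. The module is installed in compiled form; this text tells all that it offers. Calls block until the motion is done:
- robot.move_ptp(position, orientation): joint-space move of the TCP to a pose.
- robot.move_linear(position, ori=None, speed=150, f_stop=None): straight line of the TCP; ori=None keeps the orientation; speed is the mean speed in mm/s. With f_stop (N) it stops when the force on the tool has changed by that much, and returns True; else False.
- robot.move_j(angles): joint-space move.
- robot.move_gripper(opening): opening from 0.0 (shut) to 1.0 (fully open); the grip force is fixed at half the most; returns when the fingers have stopped.
- robot.sleep(seconds).
- robot.inverse_kinematics(position, orientation): joint angles nearest the present ones, or None.
- robot.get_image(name): name is "scene" or "top" or "wrist"; returns a dict with "img" (384x512x3 uint8, blue, green, red), "fovy" (degrees; the focal length in pixels is half the picture's height over the tangent of half this angle, whatever the lens; pixels are square), "cx", "cy" (the principal point, pixels), "k1" (the pictures are not rectified: a ray, as slopes to the right and down, at radius r is drawn at 1 + k1 r^2 times it, then the intrinsics apply), "eye" and "orientation" of the camera in the world. Camera axes: x right, y down, z forward; pixel columns grow to the right and rows downward; lengths in mm; the calibration is good to about 2 mm. A picture is of the moment at which its call begins. There is no depth.
A pose or a line that the arm cannot do raises robot.MotionError and nothing moves.
- robot.hand_in(): hands the job in; it is judged then, once.
Readings, each from a call of its own:
- robot.current_t(): time.
- robot.current_qpos(): joint angles.
- robot.current_joint_vel(): joint speeds.
- robot.current_joint_efforts(): joint torques, N m.
- robot.current_tcp_pos(): TCP position.
- robot.current_eef_rot(): TCP orientation.
- robot.current_contact_force(): force on the tool from outside, world axes, zero at the start.
- robot.current_ft_torque(): the same for the moment, N m.
- robot.current_gripper_width(): opening from 0.0 (shut) to 1.0 (fully open).
- robot.current_finger_force(): force on a finger pad.
Only numpy, scipy, OpenCV 4.12 (cv2) and the standard library are available. Lean on these libraries where they do the work, as an engineer would, in place of code of your own. Each camera call takes 0.05 s, during which the arm holds its last target. There are 200 camera calls.

## Working session

There is one attempt and no reset: what is moved stays moved. The work goes in short steps, each a Python script; the robot and the scene stay as the last script left them, time stands still between calls to the robot, and variables do not carry over. Pictures are saved under pics/ and viewed, at most 10 in all, crops included, and the job is handed in when it is done.

```bash
mkdir -p pics
cat > h.py <<'E'
import numpy as np, cv2
from bench import robot
from scipy.spatial.transform import Rotation as R
def rot(o):
    o=np.array(o,float); return o if o.shape==(3,3) else R.from_euler('xyz',o).as_matrix()
def cast(im,px,z):
    px=np.atleast_2d(np.array(px,float)); h=im['img'].shape[0]
    f=h/2/np.tan(np.radians(im['fovy'])/2)
    d=(px-[im['cx'],im['cy']])/f; u=d.copy()
    for _ in range(30): u=d/(1+im['k1']*(u**2).sum(1,keepdims=True))
    ray=np.c_[u,np.ones(len(u))]@rot(im['orientation']).T; e=np.array(im['eye'])
    return e+ray*((z-e[2])/ray[:,2])[:,None]
def proj(im,P):
    P=np.atleast_2d(np.array(P,float)); f=im['img'].shape[0]/2/np.tan(np.radians(im['fovy'])/2)
    c=(P-np.array(im['eye']))@rot(im['orientation']); u=c[:,:2]/c[:,2:]
    return u*(1+im['k1']*(u**2).sum(1,keepdims=True))*f+[im['cx'],im['cy']]
E
python3 - <<'E'
from h import *
import pickle
for n in ("top","scene"):
    im=robot.get_image(n); cv2.imwrite(f'pics/{n}.png',cv2.resize(im['img'],(800,600),interpolation=cv2.INTER_CUBIC)); pickle.dump(im,open(n+'.pkl','wb'))
    print(n,{k:v for k,v in im.items() if k!='img'})
print(robot.current_t(),robot.current_eef_rot())
E
```

```text
top {'fovy': 46.18515248418092, 'cx': 256.3658878889462, 'cy': 196.53642404449727, 'k1': 0.011201198004118888, 'eye': array([ 375.05447838,   21.14732467, 1384.59658925]), 'orientation': array([-3.05245085e+00,  2.01435248e-03, -1.54395661e+00])}
scene {'fovy': 49.6024803841533, 'cx': 257.0157167054488, 'cy': 182.95867032041892, 'k1': -0.044895094678787585, 'eye': array([-506.5624621 ,  603.98162307,  674.40675018]), 'orientation': array([-2.06348249, -0.02210235, -2.06275947])}
0.1 [-3.13999116e+00 -3.59899434e-04  3.28755231e-01]
```

View pics/top.png

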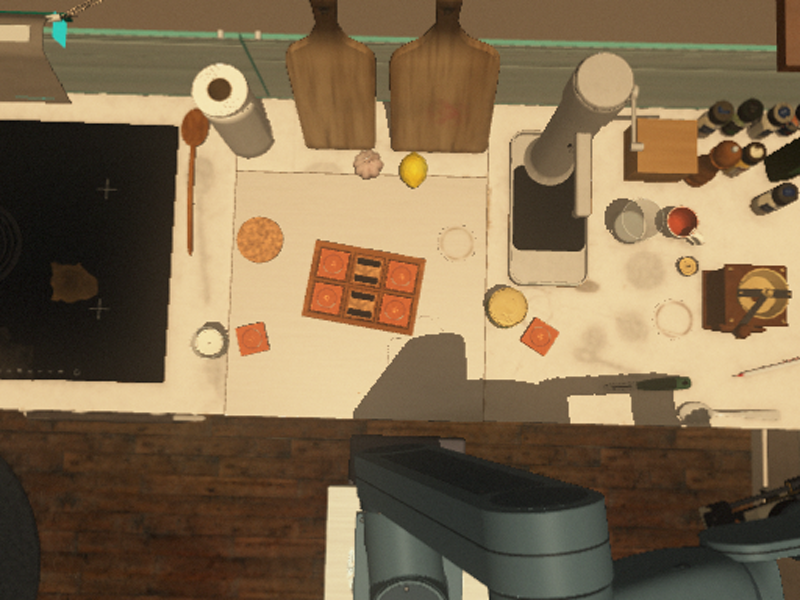

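View pics/scene.png

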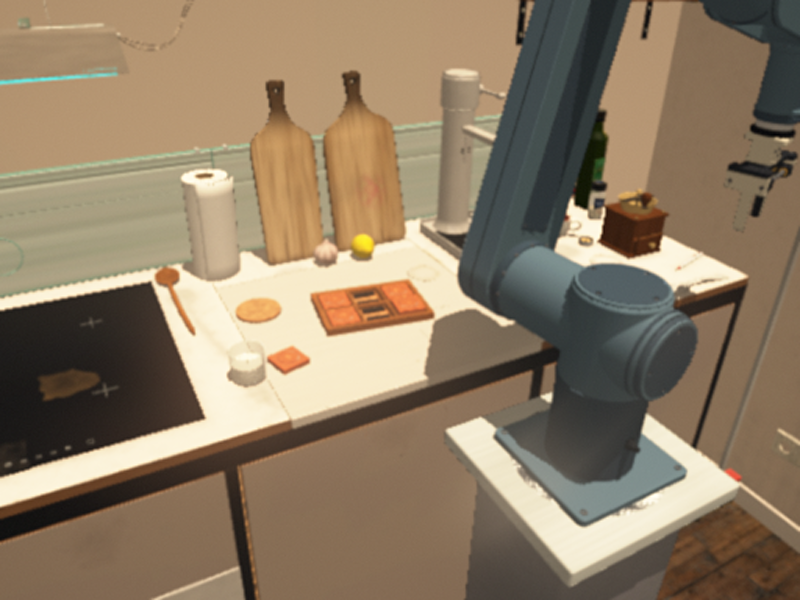

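The top view shows the trivet centred near (364,287) of 800x600, with both middle pockets empty. The spares are at (252,338) beside the jar (210,340) and (539,336) beside the tin (506,307). The scene view agrees. Next I measure these.

```bash
cat >> h.py <<'E'
def tiles(im,z,amin=100):
    hsv=cv2.cvtColor(im['img'],cv2.COLOR_BGR2HSV)
    m=((hsv[...,0]<10)|(hsv[...,0]>174))&(hsv[...,1]>130)&(hsv[...,2]>110)
    m=cv2.morphologyEx(m.astype(np.uint8)*255,cv2.MORPH_OPEN,np.ones((3,3)))
    out=[]
    for c in cv2.findContours(m,cv2.RETR_EXTERNAL,cv2.CHAIN_APPROX_NONE)[0]:
        if cv2.contourArea(c)<amin: continue
        P=cast(im,c[:,0],z)[:,:2].astype(np.float32)
        (ctr,s,a)=cv2.minAreaRect(P); px=c[:,0].mean(0)
        out.append((np.round(px),np.round(ctr,1),np.round(s,1),round(a%90,1)))
    return out
E
python3 - <<'E'
from h import *
import pickle
im=pickle.load(open('top.pkl','rb'))
for z in (12,16):
    print(z)
    for t in tiles(im,z): print(*t)
s=1/1.5625
print('jar,tin,coaster',cast(im,np.array([[210,337]])*s,59),cast(im,np.array([[506,305]])*s,58),cast(im,np.array([[260,240]])*s,8))
print('trivet corners TL TR BR BL',cast(im,np.array([[318,240],[425,259],[412,334],[303,313]])*s,16))
E
```

```text
12
[435. 140.] [ 684.3 -517.6] [50.1 40.4] 1.4
16
[435. 140.] [ 683.4 -516. ] [50.  40.3] 1.4
jar,tin,coaster [[427.29705929 384.35846126  59.        ]] [[ 502.79419149 -172.33847606   58.        ]] [[623.92981898 309.16540978   8.        ]]
trivet corners TL TR BR BL [[625.54462394 193.32711112  16.        ]
 [593.35806281 -18.24459649  16.        ]
 [445.28838957   3.54133664  16.        ]
 [480.60493865 217.2260125   16.        ]]
```

Run:
```python
from h import *
import pickle
im=pickle.load(open('top.pkl','rb'))
h=cv2.cvtColor(im['img'],cv2.COLOR_BGR2HSV)
for n,(x,y) in dict(f=(252,338),e=(539,336),t=(333,262),wood=(385,248),strip=(372,264)).items():
    x=int(x/1.5625);y=int(y/1.5625); print(n,h[y-4:y+5:4,x-4:x+5:4].reshape(-1,3).tolist())
```

```text
f [[9, 179, 192], [10, 183, 212], [12, 153, 207], [10, 184, 214], [10, 185, 214], [10, 184, 214], [10, 184, 209], [10, 186, 210], [11, 165, 209]]
e [[9, 178, 193], [10, 186, 208], [10, 184, 212], [10, 188, 206], [13, 179, 237], [10, 185, 208], [10, 182, 196], [10, 187, 206], [10, 185, 208]]
t [[10, 191, 210], [9, 179, 192], [10, 190, 211], [9, 188, 209], [11, 182, 230], [10, 191, 207], [10, 188, 210], [10, 192, 213], [9, 189, 205]]
wood [[18, 87, 228], [18, 84, 228], [18, 85, 228], [18, 89, 228], [19, 87, 228], [18, 87, 228], [12, 180, 164], [12, 184, 169], [13, 175, 176]]
strip [[12, 184, 173], [11, 178, 159], [12, 170, 126], [15, 115, 69], [14, 120, 70], [13, 126, 71], [13, 173, 201], [14, 169, 198], [14, 171, 225]]
```

```bash
sed -i 's/^    m=((hsv.*/    m=((hsv[...,0]<14)|(hsv[...,0]>174))\&(hsv[...,1]>145)\&(hsv[...,2]>178)/; s/MORPH_OPEN,np.ones((3,3))/MORPH_CLOSE,np.ones((3,3))/' h.py
python3 - <<'E'
from h import *
import pickle
im=pickle.load(open('top.pkl','rb'))
for z in (12,16):
    print(z)
    for t in tiles(im,z): print(*t)
E
```

```text
12
[161. 216.] [428.7 316.5] [55.3 54.5] 14.6
[345. 215.] [ 448.6 -245.4] [53.6 54.7] 57.3
[255. 197.] [491.1  32.5] [67.9 54.7] 80.4
[209. 190.] [512.4 174. ] [54.9 54.4] 81.2
[258. 176.] [560.   21.5] [67.2 58.3] 81.4
[211. 166.] [586.9 169.6] [68.5 66.8] 81.7
16
[161. 216.] [428.6 315.7] [55.1 54.3] 14.6
[345. 215.] [ 448.4 -244.6] [53.5 54.5] 57.3
[255. 197.] [490.8  32.4] [67.7 54.6] 80.4
[209. 190.] [512.  173.5] [54.7 54.3] 81.2
[258. 176.] [559.4  21.5] [67.  58.1] 81.4
[211. 166.] [586.3 169.2] [68.3 66.6] 81.7
```

```bash
cat >> h.py <<'E'
D=np.radians
def ori(deg): return [np.pi,0,D(deg)]
E
python3 - <<'E'
from h import *
import pickle
for p,a in (((448,-245,6),57.3),((560,22,20),81.2),((429,316,6),104.6),((429,316,6),-75.4)):
    q=robot.inverse_kinematics(p,ori(a)); print(a,None if q is None else np.round(q,2))
robot.move_ptp([448.5,-245,150],ori(57.3)); print(robot.current_t())
im=robot.get_image('wrist'); pickle.dump(im,open('w1.pkl','wb'))
cv2.imwrite('pics/w1.png',im['img']); print({k:v for k,v in im.items() if k!='img'})
for t in tiles(im,11,800): print(*t)
E
```

```text
57.3 [-0.72  0.44  1.88 -0.    0.83 -0.15]
81.2 [-0.16  0.48  1.74 -0.    0.91 -0.01]
104.6 [ 0.43  0.47  1.82 -0.    0.85  0.17]
-75.4 [ 0.43  0.47  1.82 -0.    0.85 -2.97]
1.5583
{'fovy': 59.07998484523497, 'cx': 252.3438181099457, 'cy': 186.5253869784579, 'k1': -0.011192583490247173, 'eye': array([ 492.17128363, -177.44485645,  317.12082015]), 'orientation': array([ 2.84827825e+00, -4.92771511e-04, -5.72423991e-01])}
```

View pics/w1.png

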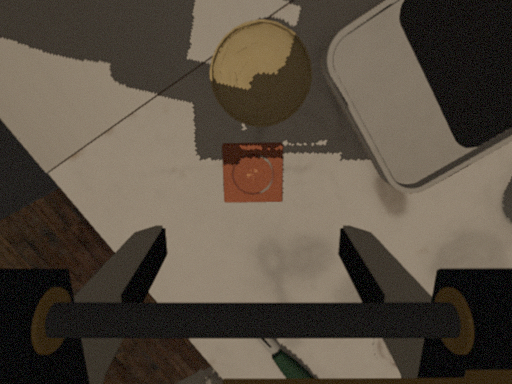

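The wrist view shows tile_e square to the jaws, with corners about (222,143)–(283,202). The tin is behind it at (261,72), and the picture is darker, so the mask needs a looser threshold.

```bash
sed -i 's/def tiles(im,z,amin=100)/def tiles(im,z,amin=100,v=178,s=145)/; s/\[...,1\]>145/[...,1]>s/; s/\[...,2\]>178/[...,2]>v/' h.py
python3 - <<'E'
from h import *
import pickle
im=pickle.load(open('w1.pkl','rb'))
h=cv2.cvtColor(im['img'],cv2.COLOR_BGR2HSV)
for n,(x,y) in dict(shade=(230,150),tile=(240,195),wood=(60,300),floor=(40,230)).items(): print(n,h[y,x-6:x+7:4].tolist())
for v in (30,50): print([t for t in tiles(im,11,1500,v,150)])
print(cast(im,[[222,143],[283,143],[283,202],[222,202],[252.5,172.5]],11))
E
```

```text
shade [[13, 179, 60], [5, 213, 55], [9, 183, 57], [5, 179, 57]]
tile [[10, 171, 122], [10, 167, 124], [10, 173, 125], [9, 164, 126]]
wood [[16, 159, 53], [14, 225, 42], [22, 187, 49], [18, 184, 50]]
floor [[13, 98, 47], [12, 114, 56], [7, 131, 41], [20, 77, 40]]
[(array([253., 172.]), array([ 449.9, -243.8]), array([56.2, 54.8]), 58.5)]
[(array([252., 172.]), array([ 449.9, -243.8]), array([56.2, 54.8]), 58.5)]
[[ 441.42102188 -205.57090986   11.        ]
 [ 488.01951601 -235.60402864   11.        ]
 [ 458.49966702 -284.14952908   11.        ]
 [ 409.42633809 -252.51488074   11.        ]
 [ 449.73748963 -243.84284935   11.        ]]
```

Run:
```python
from h import *
import pickle
robot.move_linear([449.6,-243.9,5],ori(57.8),speed=150)
robot.move_gripper(0.3); print('w',robot.current_gripper_width(),robot.current_finger_force())
robot.move_linear([449.6,-243.9,150],speed=200)
robot.move_ptp([530,30,170],ori(81.2)); robot.sleep(.2)
print('w',robot.current_gripper_width(),robot.current_finger_force(),robot.current_t())
im=robot.get_image('wrist'); pickle.dump(im,open('w2.pkl','wb'))
cv2.imwrite('pics/w2.png',im['img'])
for t in tiles(im,16,800,50,150): print(*t)
```

```text
w 0.59810921659736 29.999563694000244
w 0.6016854840190557 29.99900847673416 5.5833
[245. 119.] [525.6  36.7] [286.2 150.7] 81.0
```

View pics/w2.png

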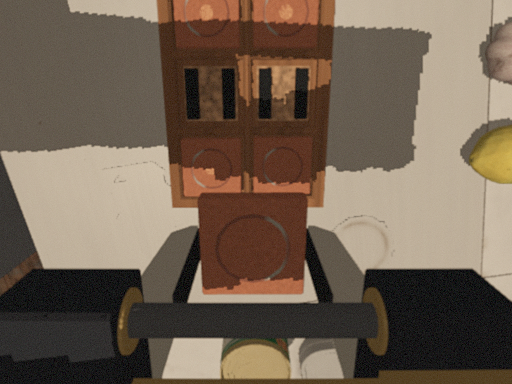

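The wrist view shows tile_e held level, its top face about (199..306, 194..282). The empty pockets' strips are at about (192/229, 94) and (265/302, 93), and two seated or proud tiles are at (211,167) and (282,166). Next I measure the strips and the held tile, and zoom in to find the proud one.

Run:
```python
from h import *
import pickle
im=pickle.load(open('w2.pkl','rb'))
g=im['img'].max(2)
m=((g<22)*255).astype(np.uint8); m[:55]=0; m[135:]=0; m[:,:170]=0; m[:,325:]=0
n,l,st,ce=cv2.connectedComponentsWithStats(m)
for s_,c in zip(st[1:],ce[1:]):
    if s_[4]>150: print('strip',s_,c.round(1),cast(im,c,10)[0].round(1))
print('col250',[(y,int(g[y,240:262].mean())) for y in range(270,300,2)],[(y,int(g[y,240:262].mean())) for y in range(184,200,2)])
print('row215',[(x,int(g[208:218,x].mean())) for x in list(range(192,206,2))+list(range(300,314,2))])
print('trivet edges',cast(im,[[172,207],[324,207],[158,0],[334,0]],16).round(1))
a=cv2.resize(im['img'][0:215,150:345],None,fx=2.7,fy=2.7,interpolation=cv2.INTER_CUBIC)
a=np.clip(a.astype(float)*1.8,0,255).astype(np.uint8)
sc=pickle.load(open('scene.pkl','rb'))['img'][172:218,190:285]
b=cv2.resize(sc,None,fx=2.7,fy=2.7*1.4)
c=np.zeros((580,800,3),np.uint8); c[:a.shape[0],:a.shape[1]]=a; c[:b.shape[0],800-b.shape[1]:]=b
cv2.imwrite('pics/c1.png',c)
```

```text
strip [185  69  14  32 202] [191.5  85.2] [486.9 117.1  10. ]
strip [222  69  13  49 319] [228.3  93. ] [519.4 104.9  10. ]
strip [295  90  12  28 167] [300.5 104.4] [584.5  84.2  10. ]
col250 [(270, 90), (272, 90), (274, 89), (276, 90), (278, 96), (280, 127), (282, 168), (284, 178), (286, 178), (288, 180), (290, 179), (292, 179), (294, 179), (296, 191), (298, 190)] [(184, 141), (186, 139), (188, 139), (190, 151), (192, 122), (194, 82), (196, 85), (198, 89)]
row215 [(192, 199), (194, 200), (196, 201), (198, 129), (200, 89), (202, 91), (204, 92), (300, 91), (302, 92), (304, 90), (306, 108), (308, 190), (310, 192), (312, 192)]
trivet edges [[444.2   4.7  16. ]
 [595.5 -19.1  16. ]
 [474.1 189.7  16. ]
 [622.  166.3  16. ]]
```

View pics/c1.png

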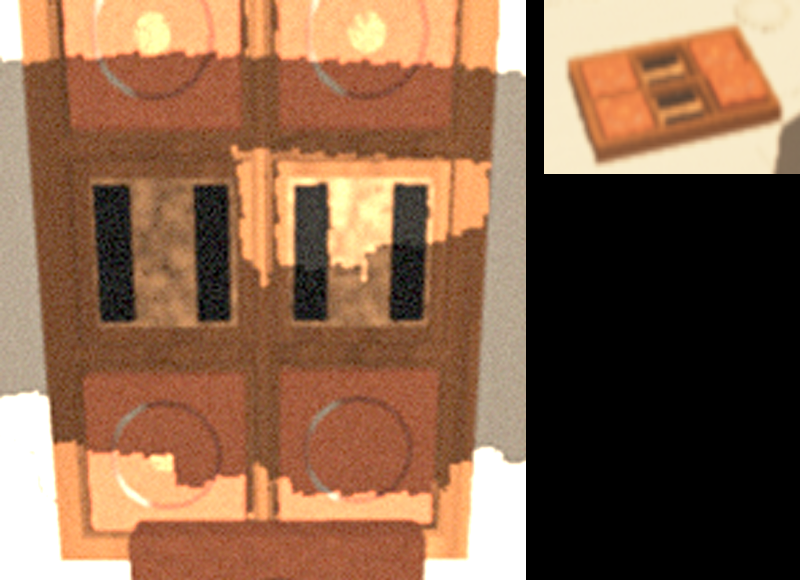

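Run:
```python
from h import *
import pickle
im=pickle.load(open('w2.pkl','rb'))
t=cast(im,[[252.8,193],[252.8,280.5],[198.5,213],[307,213]],176); print(t.round(1))
p=robot.current_tcp_pos(); u=np.array([np.cos(D(81.1)),np.sin(D(81.1))]);v=np.array([u[1],-u[0]])
print('tcp',p,'along y',[(q[:2]-p[:2])@u for q in t[:2]],'along x',[(q[:2]-p[:2])@v for q in t[2:]])
print('pockets',cast(im,[[210.6,93.9],[283.4,93.5]],10).round(1))
```

```text
[[534.8  57.7 176. ]
 [527.1   8.6 176. ]
 [505.9  51.5 176. ]
 [560.3  42.9 176. ]]
tcp [530.00704626  28.75201778 169.90520142] along y [np.float64(29.355798527981612), np.float64(-20.40108138655078)] along x [np.float64(-27.30492389869699), np.float64(27.772839985017136)]
pockets [[502.9 106.7  10. ]
 [569.9  96.5  10. ]]
```

```bash
cat >> h.py <<'E'
C=np.array([536.,101.3]); YAW=81.1
u=np.array([np.cos(D(YAW)),np.sin(D(YAW))]); v=np.array([u[1],-u[0]])
def pk(sx,sy): return C+v*34*sx+u*68*sy
def place(xy):
    robot.move_ptp([*xy,45],ori(YAW))
    hit=robot.move_linear([*xy,17.5],speed=40,f_stop=6)
    print('place hit',hit,robot.current_tcp_pos().round(1),np.round(robot.current_contact_force(),1)); return hit
def press(xy,z0=60,f=28):
    robot.move_ptp([*xy,z0],ori(YAW))
    robot.move_linear([*xy,28],speed=100)
    hit=robot.move_linear([*xy,11],speed=25,f_stop=f)
    print('press',xy.round(1),hit,robot.current_tcp_pos().round(1),np.round(robot.current_contact_force(),1))
    robot.move_linear([*xy,z0],speed=150)
E
python3 - <<'E'
from h import *
import pickle
hit=place(pk(1,0)-.5*u)
if not hit:
    robot.move_gripper(.76); robot.move_linear([*(pk(1,0)-.5*u),80],speed=150)
    robot.move_ptp([*(C-u*70),190],ori(YAW))
    robot.move_gripper(0); 
    im=robot.get_image('wrist'); pickle.dump(im,open('w3.pkl','wb'))
    cv2.imwrite('pics/w3.png',cv2.resize(np.clip(im['img'].astype(float)*1.6,0,255).astype(np.uint8),(800,600)))
print(robot.current_t())
E
```

```text
place hit False [569.6  95.6  17.5] [-0.4  0.3 -1.5]
10.0083
```

View pics/w3.png

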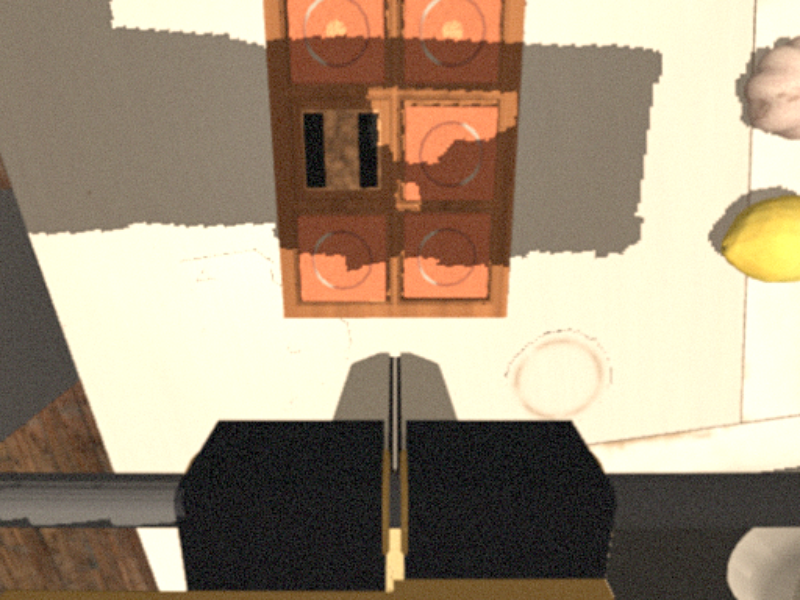

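The view shows tile_e in the far middle pocket at (450,150), still proud. The lower-left tile (300..388) looks a bit larger than its neighbour, so it is probably the proud one. I press tile_e, then probe the corners lightly.

```bash
cat >> h.py <<'E'
def probe(xy,z0=45):
    robot.move_ptp([*xy,z0],ori(YAW))
    robot.move_linear([*xy,28],speed=100)
    robot.move_linear([*xy,13],speed=25,f_stop=4)
    z=robot.current_tcp_pos()[2]; print('probe',xy.round(1),round(z,1))
    if z>19.5:
        robot.move_linear([*xy,11],speed=25,f_stop=28); print('pressed',robot.current_tcp_pos().round(1),np.round(robot.current_contact_force(),1))
    robot.move_linear([*xy,z0],speed=150); return z
E
python3 - <<'E'
from h import *
probe(pk(1,0))
for c in ((-1,-1),(1,-1),(1,1),(-1,1)):
    if probe(pk(*c))>19.5: print('proud',c); break
print(robot.current_t())
E
```

```text
probe [569.6  96. ] 20.7
pressed [569.9  95.9  16.3] [-1.3 -0.7  6.8]
probe [491.9  39.4] 22.1
pressed [492.3  39.5  16.3] [-1.5 -0.   7.2]
proud (-1, -1)
13.9667
```

Run:
```python
from h import *
import pickle
robot.move_linear([*pk(-1,-1),120],speed=250)
robot.move_ptp([428.6,315.7,150],ori(104.6)); robot.move_gripper(1)
im=robot.get_image('wrist'); pickle.dump(im,open('w4.pkl','wb')); cv2.imwrite('pics/w4.png',im['img'])
for t in tiles(im,12,1500,50,150): print(*t)
print(robot.current_t())
```

```text
[293. 357.] [534.7 125. ] [190.1  61.2] 16.9
[253. 172.] [428.8 318.5] [54.8 55.5] 14.6
17.0417
```

View pics/w4.png

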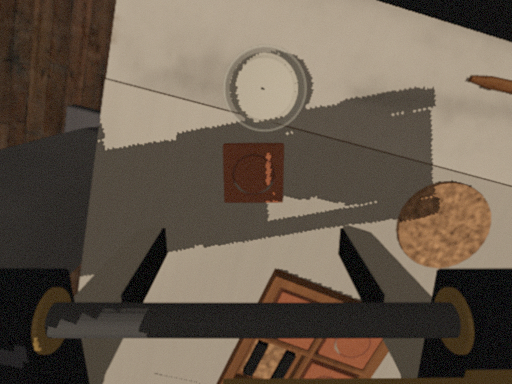

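Tile_f is square to the jaws at (253,172), with the jar at (265,88) and both finger sides free. I grasp it, place it and press it.

Run:
```python
from h import *
import pickle
p=[428.7,318]
robot.move_linear([*p,6],ori(104.6),speed=150)
robot.move_gripper(0.3); print('w',robot.current_gripper_width(),robot.current_finger_force())
robot.move_linear([*p,120],speed=200)
xy=pk(-1,0)-.5*u
robot.move_ptp([*xy,100],ori(YAW))
if not place(xy):
    robot.move_gripper(.76); robot.move_linear([*xy,60],speed=150); robot.move_gripper(0)
    probe(pk(-1,0))
    robot.move_ptp([*(C-u*90),190],ori(YAW))
    im=robot.get_image('wrist'); pickle.dump(im,open('w5.pkl','wb'))
    cv2.imwrite('pics/w5.png',cv2.resize(np.clip(im['img'][:240].astype(float)*1.6,0,255).astype(np.uint8),(800,375)))
print(robot.current_t())
```

```text
w 0.5962095019800137 29.999329447746277
place hit False [502.4 106.   17.5] [ 0.3 -0.5 -1.1]
probe [502.4 106.6] 21.9
pressed [502.7 106.6  16.3] [-0.4 -0.   6.4]
26.175
```

View pics/w5.png

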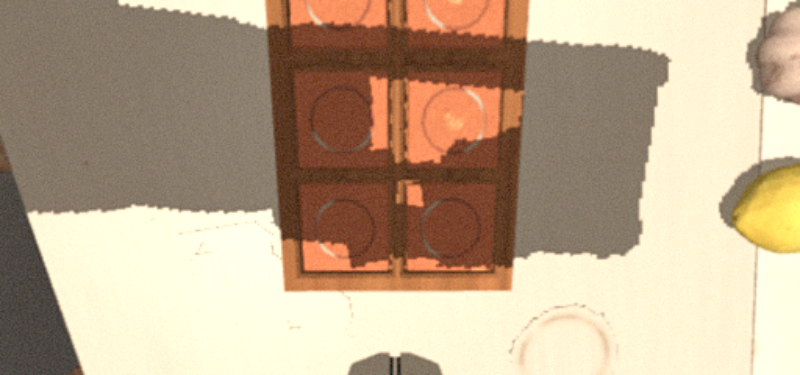

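Run:
```python
from h import *
for c in ((-1,0),(1,0),(-1,-1)):
    press(pk(*c),30)
    for d in (-18,18):
        xy=pk(*c)+d*v
        robot.move_linear([*xy,30]); robot.move_linear([*xy,13],speed=25,f_stop=3); print(c,d,robot.current_tcp_pos()[2].round(2)); robot.move_linear([*xy,30])
for c in ((1,-1),(1,1),(-1,1)): probe(pk(*c))
robot.move_linear([*pk(-1,1),150]); robot.sleep(.3); print(robot.current_t())
```

```text
press [502.4 106.6] True [502.5 106.5  16.3] [-0.6 -0.   6.9]
(-1, 0) -18 16.31
(-1, 0) 18 16.29
press [569.6  96. ] True [569.6  96.1  16.3] [-0.8  0.4  6. ]
(1, 0) -18 16.3
(1, 0) 18 16.3
press [491.9  39.4] True [492.   39.4  16.3] [-1.7  0.8  7.5]
(-1, -1) -18 16.29
(-1, -1) 18 16.3
probe [559.1  28.9] 16.3
probe [580.1 163.2] 16.3
probe [512.9 173.7] 16.3
43.5917
```

The view shows all six pockets filled, and every probe reads 16.3 mm, so all the tiles are level and home.

```bash
python3 -c "
from bench import robot
print(robot.hand_in())"
```

```text
the job is handed in; nothing more can be done
None
```

The job is handed in at about 44 s of the 64 s allowed: both spare tiles are in the empty pockets, all three loose tiles are pressed down, and touch probes on all six read level and flush, though the judge returned no verdict.

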